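# Lid the turned boxes

## Task

Close the four turned wooden boxes on the bench with the blue-knobbed lids: set each blue-knobbed lid down, not dropped, on the box of its own diameter, so that it sits level and fully home on the rim. Leave the boxes standing upright on the bench, and leave the two orange-knobbed lids where they lie.

Things in the scene. Friction and masses are not known exactly. Their poses are not given: they have to be found in the camera images.
- lid_small_knob (a point): Loose round light-wood lid, 48 mm across, disc 8 mm thick, with an upright BLUE knob at its centre (head 20 mm across, 24 mm tall, on a stem 10 mm tall). Point: centre of the knob's head, 12 mm below its top, 22 mm above the disc's top, 30 mm above the disc's underside. Under the disc a round step, 24 mm across, 6 mm deep, on which it stands (36 mm below the point). z up.
- lid_medium_knob (a point): Loose round light-wood lid, 64 mm across, disc 8 mm thick, with an upright BLUE knob at its centre (head 20 mm across, 24 mm tall, on a stem 10 mm tall). Point: centre of the knob's head, 12 mm below its top, 22 mm above the disc's top, 30 mm above the disc's underside. Under the disc a round step, 40 mm across, 6 mm deep, on which it stands (36 mm below the point). z up.
- lid_large_knob (a point): Loose round light-wood lid, 80 mm across, disc 8 mm thick, with an upright BLUE knob at its centre (head 20 mm across, 24 mm tall, on a stem 10 mm tall). Point: centre of the knob's head, 12 mm below its top, 22 mm above the disc's top, 30 mm above the disc's underside. Under the disc a round step, 56 mm across, 6 mm deep, on which it stands (36 mm below the point). z up.
- lid_largest_knob (a point): Loose round light-wood lid, 96 mm across, disc 8 mm thick, with an upright BLUE knob at its centre (head 20 mm across, 24 mm tall, on a stem 10 mm tall). Point: centre of the knob's head, 12 mm below its top, 22 mm above the disc's top, 30 mm above the disc's underside. Under the disc a round step, 72 mm across, 6 mm deep, on which it stands (36 mm below the point). z up.
- box_small_mouth (a point): Loose round wooden box, open on top, 48 mm across outside, 38 mm inside, 45 mm tall, standing on the bench. Point: centre of its mouth, at rim height; z up. The 48 mm lid fits: its step enters the mouth with 7 mm to spare all round and its disc rests on the rim, the knob's centre then 30 mm above this point.
- box_medium_mouth (a point): Loose round wooden box, open on top, 64 mm across outside, 54 mm inside, 50 mm tall, standing on the bench. Point: centre of its mouth, at rim height; z up. The 64 mm lid fits: its step enters the mouth with 7 mm to spare all round and its disc rests on the rim, the knob's centre then 30 mm above this point.
- box_large_mouth (a point): Loose round wooden box, open on top, 80 mm across outside, 70 mm inside, 55 mm tall, standing on the bench. Point: centre of its mouth, at rim height; z up. The 80 mm lid fits: its step enters the mouth with 7 mm to spare all round and its disc rests on the rim, the knob's centre then 30 mm above this point.
- box_largest_mouth (a point): Loose round wooden box, open on top, 96 mm across outside, 86 mm inside, 60 mm tall, standing on the bench. Point: centre of its mouth, at rim height; z up. The 96 mm lid fits: its step enters the mouth with 7 mm to spare all round and its disc rests on the rim, the knob's centre then 30 mm above this point.
- spare_a_knob (a point): Loose lid, 64 mm across, same make and measures as the blue-knobbed 64 mm lid but with an ORANGE knob; it is not to be used. This point is the centre of its knob's head, 36 mm above its underside.
- spare_b_knob (a point): Loose lid, 80 mm across, same make and measures as the blue-knobbed 80 mm lid but with an ORANGE knob; it is not to be used. This point is the centre of its knob's head, 36 mm above its underside.
There are look-alikes about, which are no part of the job. What is shaped like the part that bears lid_small_knob but purple is not meant. Leave any pink look-alike of the part that bears lid_medium_knob alone.

How it is judged:
At the end, for the whole second after the job is handed in: Each blue-knobbed lid sits on the box of its diameter, level (0.08 rad), seated (knob centre 30 mm over the rim, within 4 mm), centred within 12 mm; boxes upright on the bench (0.08 rad); lids and boxes at rest; orange-knobbed lids upright (0.15 rad), within 30 mm of their start (horizontal distance between lid_small_knob and box_small_mouth below 0.012 m and z of lid_small_knob in the frame of box_small_mouth between 0.026 and 0.034 m and angle between each of lid_small_knob, box_small_mouth, lid_medium_knob, box_medium_mouth, lid_large_knob, box_large_mouth, lid_largest_knob, box_largest_mouth's own z axis and vertical below 0.08 rad and height (world z) of box_small_mouth below 0.051 m and linear speed of each of lid_small, box_small, lid_medium, box_medium, lid_large, box_large, lid_largest, box_largest below 0.02 m/s and horizontal distance between lid_medium_knob and box_medium_mouth below 0.012 m and z of lid_medium_knob in the frame of box_medium_mouth between 0.026 and 0.034 m and height (world z) of box_medium_mouth below 0.056 m and horizontal distance between lid_large_knob and box_large_mouth below 0.012 m and z of lid_large_knob in the frame of box_large_mouth between 0.026 and 0.034 m and height (world z) of box_large_mouth below 0.061 m and horizontal distance between lid_largest_knob and box_largest_mouth below 0.012 m and z of lid_largest_knob in the frame of box_largest_mouth between 0.026 and 0.034 m and height (world z) of box_largest_mouth below 0.066 m and distance of each of spare_a_knob, spare_b_knob from where it was at the start of the episode below 0.03 m and angle between each of spare_a_knob, spare_b_knob's own z axis and vertical below 0.15 rad); the robot touches nothing.
It fails at once if a blue-knobbed lid is let go high above the bench (knob above 130 mm) ((height (world z) of lid_small_knob above 0.13 m and contact force between lid_small and the fingers below 0.01 N) or (height (world z) of lid_medium_knob above 0.13 m and contact force between lid_medium and the fingers below 0.01 N) or (height (world z) of lid_large_knob above 0.13 m and contact force between lid_large and the fingers below 0.01 N) or (height (world z) of lid_largest_knob above 0.13 m and contact force between lid_largest and the fingers below 0.01 N)).
It fails at once if an orange-knobbed lid is moved more than 30 mm from its place (distance of any of spare_a_knob, spare_b_knob from where it was at the start of the episode above 0.03 m).
It also fails if it takes over 99 s, if anything falls off the work surface, if the arm or the gripper's body presses on something with over 40 N, if the wrist force passes 120 N, or if a joint passes its speed limit or range.

## Robot

A 6-joint arm with a two-finger parallel gripper is mounted at the origin on the work surface. World frame = base frame: x ahead of the robot, y to its left, z up, the work surface at z = 0. Lengths are in m, angles in rad, forces in N, time in s.
With the tool pointing down it reaches from about 0.425 to 0.95 m from the base axis. Payload 3.5 kg.
Tool frame: the origin (TCP) lies midway between the tips of the shut fingers; the grasp point (between the pads) lies 19 mm behind it (hold_point_z is the z of the grasp point in the tool frame, in m); z points along the fingers, y is the line along which they close (so a half turn about z gives the same grasp; the last joint's range is limited). The gripper opens to 85 mm and grips with 20 to 120 N. Pads are 22 mm wide; open, the fingers measure 114 mm over their backs; the gripper's body (76 mm by 85 mm) begins 54 mm behind the grasp point. The pads swing forward as they close: fully open they stand 13 mm farther back than shut.
Start: joints at [-1.441, 0.286, 1.577, -0, 1.279, -0.15], TCP at [0.186, -0.649, 0.231] pointing down, gripper open.
Joint ranges: [-2.77, 2.77], [-0.9, 2.22], [0.21, 2.48], [-1.53, 4.67], [0.24, 2.81], [-2.84, 2.84]. Speed limits (rad/s): [2.79, 2.79, 3.14, 3.14, 3.14, 3.14].

## Interface

Orientations are given as a rotation vector (axis times angle).
In Python, from station import goto, line_to, set_joints, move_gripper, pause, inverse_kinematics, read_state, get_image, PlanningError, hand_in, hold_point_z gives the robot as it stands. Calls block until the motion is done:
- goto(position, orientation): joint-space move of the TCP to a pose.
- line_to(position, frame=None, feed=0.15, stop_force=None): straight line of the TCP; frame=None keeps the orientation; feed is the mean speed in m/s. With stop_force (N) it stops when the force on the tool has changed by that much, and returns True; else False.
- set_joints(angles): joint-space move.
- move_gripper(opening, f_grip=None): finger opening in m; f_grip is the grip in N (None keeps the last); returns when the fingers have stopped.
- pause(seconds).
- inverse_kinematics(position, orientation): joint angles nearest the present ones, or None.
- read_state(): the state.
- get_image(name): name is "scene" or "top" or "wrist"; returns a dict with "color" (384x512x3 uint8, red, green, blue), "mtx" (3x3 intrinsics, pixels), "dist" ([k1, k2, p1, p2, k3] as OpenCV has them; the pictures are not rectified), "R" (3x3) and "t" (3): a world point X has camera coordinates R X + t. Camera axes: x right, y down, z forward; pixel columns grow to the right and rows downward; lengths in m; the calibration is good to about 2 mm. A picture is of the moment at which its call begins. There is no depth.
A pose or a line that the arm cannot do raises PlanningError and nothing moves.
- hand_in(): hands the job in; it is judged then, once.
The state is a dict: "t": time; "joint_pos": joint angles; "qd": joint speeds; "joint_torque": joint torques, N m; "tool_pos": TCP position; "orientation": TCP orientation; "wrist_force": force on the tool from outside, world axes, zero at the start; "torque": the same for the moment, N m; "width": finger opening in m; "grasp_force": force on a finger pad.
Only numpy, scipy, OpenCV 4.12 (cv2) and the standard library are available. Lean on these libraries where they do the work, as an engineer would, in place of code of your own. Each camera call takes 0.05 s, during which the arm holds its last target. There are 200 camera calls.

## Working session

There is one attempt and no reset: what is moved stays moved. The work goes in short steps, each a Python script; the robot and the scene stay as the last script left them, time stands still between calls to the robot, and variables do not carry over. Pictures are saved under pics/ and viewed, at most 14 in all, crops included, and the job is handed in when it is done.

```bash
mkdir -p pics; ls
python3 - <<'E'
from station import *
import cv2,pickle
d={}
for n in("top","scene"):
    im=get_image(n);d[n]=im
    cv2.imwrite(f"pics/{n}0.png",cv2.resize(im["color"][:,:,::-1],None,fx=1.5,fy=1.5,interpolation=cv2.INTER_CUBIC))
    print(n,im["mtx"],im["dist"],im["R"],im["t"])
pickle.dump(d,open("d0.pkl","wb"))
s=read_state();print(s["t"],s["orientation"],hold_point_z)
E
```

```text
pics
top [[393.81408481   0.         260.47918582]
 [  0.         393.81408481 195.66925349]
 [  0.           0.           1.        ]] [-0.00802284  0.          0.          0.          0.        ] [[ 0.00423317 -0.99995026  0.00903096]
 [-0.99482298 -0.00512809 -0.10149354]
 [ 0.1015348  -0.00855457 -0.99479521]] [-0.00323333  0.51745559  1.00138278]
scene [[383.77902852   0.         251.87513842]
 [  0.         383.77902852 191.64737714]
 [  0.           0.           1.        ]] [0.00354557 0.         0.         0.         0.        ] [[ 0.36359744  0.93153913 -0.00563522]
 [ 0.68669969 -0.27210978 -0.67409184]
 [-0.62947632  0.24122837 -0.73862605]] [-0.18071157 -0.28468563  1.40719021]
0.1 [-3.10873212e+00 -4.37783524e-01 -1.29004453e-05] -0.0187
```

View pics/top0.png

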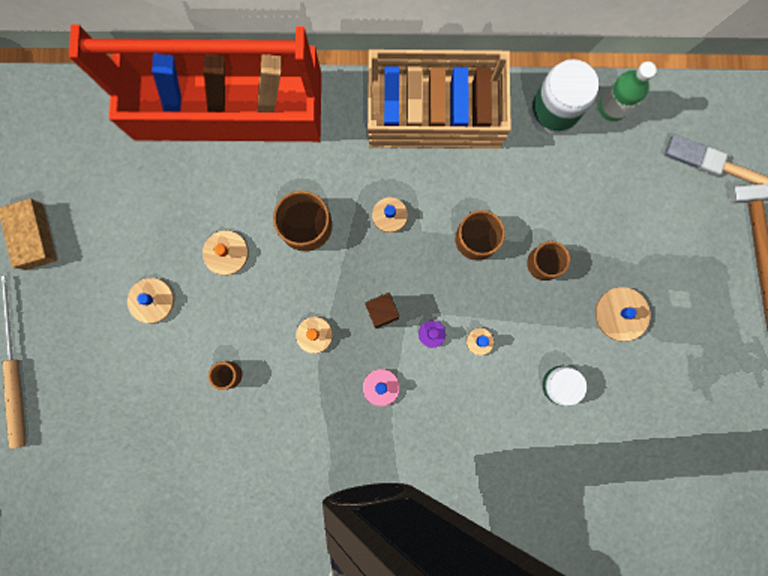

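View pics/scene0.png

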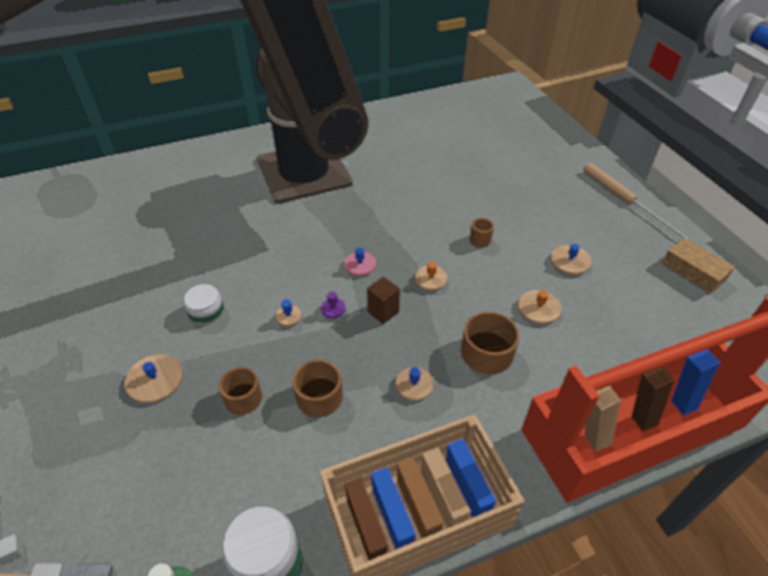

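The top view (pixels at 1.5x) shows four lids with light-wood discs and blue knobs. They are small (482,341), medium (390,212), large (145,299) and largest (628,313). The two spares have orange knobs, at (313,334) and (221,250). The boxes are at (225,375), (549,260), (480,234) and (302,220).

The look-alikes are the purple lid (433,334) and the pink disc with a blue knob (381,388). They don't match the description because their discs aren't light wood. The largest lid may be tilted, so I'll fit positions in both views and look at a crop.

```bash
cat > vis.py <<'E'
import numpy as np,cv2
from scipy.optimize import fsolve
def proj(P,im):
    r,_=cv2.Rodrigues(im["R"]); return cv2.projectPoints(np.float64(P),r,np.float64(im["t"]),im["mtx"],np.float64(im["dist"]))[0][:,0]
def ray(uv,im,z):
    p=cv2.undistortPoints(np.float64([[uv]]),im["mtx"],np.float64(im["dist"]))[0,0]
    R=np.array(im["R"]);t=np.array(im["t"]);c=-R.T@t;d=R.T@np.r_[p,1]
    return (c+d*(z-c[2])/d[2])[:2]
a=np.linspace(0,2*np.pi,60,endpoint=False)
def cyl(x,y,r,z0,z1): return np.vstack([np.c_[x+r*np.cos(a),y+r*np.sin(a),0*a+z] for z in(z0,z1)])
def cen(pts):
    m=cv2.moments(cv2.convexHull(pts.astype(np.float32)));return np.array([m["m10"],m["m01"]])/m["m00"],m["m00"]
def mask(im,kind):
    h,s,v=cv2.split(cv2.cvtColor(im["color"],cv2.COLOR_RGB2HSV))
    if kind=="blue": return ((h>105)&(h<128)&(s>150)&(v>40)).astype(np.uint8)
    if kind=="orange": return ((h>5)&(h<17)&(s>200)&(v>150)).astype(np.uint8)
    if kind=="box": return ((h<18)&(s>105)&(v>15)&(v<190)).astype(np.uint8)
def fit(im,kind,xy,r,z0,z1,rad=None):
    """find blob nearest the guess; solve xy so that the model silhouette centroid matches"""
    m=mask(im,kind)
    if kind=="box": m=cv2.morphologyEx(m,cv2.MORPH_CLOSE,np.ones((5,5)))
    n,l,st,c=cv2.connectedComponentsWithStats(m)
    g,A=cen(proj(cyl(*xy,r,z0,z1),im))
    ok=[i for i in range(1,n) if st[i,4]>.3*A]
    if not ok: return None
    i=min(ok,key=lambda i:np.hypot(*(c[i]-g)))
    pts=np.argwhere(l==i)[:,::-1]
    tgt,Am=cen(pts)
    s=fsolve(lambda q:cen(proj(cyl(*q,r,z0,z1),im))[0]-tgt,xy)
    return s,tgt,Am/A
LID=dict(small=(482,341),medium=(390,212),large=(145,299),largest=(628,313))
BOX=dict(small=(225,375,.024,.045),medium=(549,260,.032,.05),large=(480,234,.04,.055),largest=(302,220,.048,.06))
SP=dict(a=(313,334),b=(221,250))
E
python3 - <<'E'
from vis import *
import pickle
d=pickle.load(open("d0.pkl","rb"))
T=d["top"];out={}
for n in d: print(n,-np.array(d[n]["R"]).T@np.array(d[n]["t"]))
np.set_printoptions(precision=4,suppress=True)
for D,k in((LID,"blue"),(SP,"orange")):
  for n,p in D.items():
    g=ray(np.array(p)/1.5,T,.036)
    for c in("top","scene"):
        f=fit(d[c],k,g,.01,.024,.048);print(k,n,c,*f)
        if c=="top": out["lid_"+n]=f[0]
for n,(u,v,r,h) in BOX.items():
    g=ray(np.array((u,v))/1.5,T,h)
    for c in("top","scene"):
        f=fit(d[c],"box",g,r,0,h);print("box",n,c,*f)
        if c=="top": out["box_"+n]=f[0]
pickle.dump(out,open("pos.pkl","wb"))
def crop(c,u,v,w):
    return cv2.resize(np.array(d[c]["color"])[int(v-w):int(v+w),int(u-w):int(u+w),::-1],(380,380),interpolation=cv2.INTER_CUBIC)
cv2.imwrite("pics/crop.png",np.hstack([crop("scene",102,250,45),crop("top",275,235,60)]))
E
```

```text
top [0.4131152  0.00798679 1.04871838]
scene [ 1.14699271 -0.24858004  0.84646474]
blue small top [ 0.4362 -0.1573] [321.3911 227.0889] 0.6287672141978169
blue small scene [ 0.4376 -0.1587] [190.8182 204.1061] 0.45656224664833744
blue medium top [0.6597 0.0011] [259.5411 140.4892] 0.6269165588725842
blue medium scene [0.6631 0.0004] [276.     249.8971] 0.40193029032357797
blue large top [0.5055 0.4224] [ 96.176  199.0524] 0.5761136079137013
blue large scene [0.506  0.4206] [382.1887 166.5786] 0.40550119989997907
blue largest top [ 0.4858 -0.4105] [418.7444 208.2741] 0.590605334842751
blue largest scene [ 0.4884 -0.4114] [ 99.4145 246.1966] 0.4230193247725809
orange a top [0.4459 0.1344] [207.5977 222.7529] 0.5077246015095465vis.py:29: RuntimeWarning: The iteration is not making good progress, as measured by the 
 improvement from the last ten iterations.
  s=fsolve(lambda q:cen(proj(cyl(*q,r,z0,z1),im))[0]-tgt,xy)
Traceback (most recent call last):
TypeError: Value after * must be an iterable, not NoneType
```

```bash
sed -i 's/(s>200)&(v>150)/(s>170)\&(v>90)/' vis.py; python3 -W ignore - <<'E'
from vis import *
import pickle
d=pickle.load(open("d0.pkl","rb"))
T=d["top"];out={}
np.set_printoptions(precision=4,suppress=True)
for D,k in((LID,"blue"),(SP,"orange")):
  for n,p in D.items():
    g=ray(np.array(p)/1.5,T,.036)
    fs=[f[0] for c in d if (f:=fit(d[c],k,g,.01,.024,.048)) is not None]
    out["lid_"+n]=np.mean(fs,0) if D is LID else fs[0];print(n,out["lid_"+n],len(fs))
for n,(u,v,r,h) in BOX.items():
    g=ray(np.array((u,v))/1.5,T,h)
    fs=[]
    for c in d:
        f=fit(d[c],"box",g,r,0,h);print("box",n,c,g,f)
        if f: fs.append(f[0])
    out["box_"+n]=fs[0]
pickle.dump(out,open("pos.pkl","wb"))
def crop(c,u,v,w):
    return cv2.resize(np.array(d[c]["color"])[int(v-w):int(v+w),int(u-w):int(u+w),::-1],(380,380),interpolation=cv2.INTER_CUBIC)
cv2.imwrite("pics/crop.png",np.hstack([crop("scene",102,250,45),crop("top",275,235,60)]))
E
```

```text
small [ 0.4369 -0.158 ] 2
medium [0.6614 0.0008] 2
large [0.5058 0.4215] 2
largest [ 0.4871 -0.4109] 2
a [0.4463 0.1336] 2
b [0.5915 0.2946] 2
box small top [0.3764 0.2774] (array([0.3762, 0.2839]), array([149.5105, 249.8126]), 0.855252047462251)
box small scene [0.3764 0.2774] (array([0.3769, 0.282 ]), array([320.7197, 154.5743]), 0.7307774511444356)
box medium top [ 0.5742 -0.2718] (array([ 0.5771, -0.2764]), array([365.5116, 173.5644]), 0.8980071978519953)
box medium scene [ 0.5742 -0.2718] (array([ 0.5779, -0.2775]), array([159.8567, 260.0422]), 0.8509135994092529)
box large top [ 0.6177 -0.1529] (array([ 0.6217, -0.1554]), array([319.6286, 156.2023]), 0.9252755593851605)
box large scene [ 0.6177 -0.1529] (array([ 0.622 , -0.1562]), array([211.6071, 258.3332]), 0.876415775527318)
box largest top [0.639 0.151] (array([0.6444, 0.154 ]), array([201.4363, 146.659 ]), 0.9399942721289466)
box largest scene [0.639 0.151] (array([0.6444, 0.1527]), array([325.9653, 227.979 ]), 0.8835258837364737)
```

View pics/crop.png

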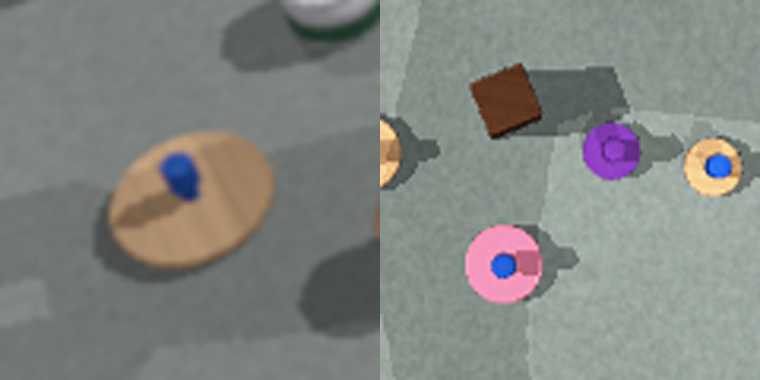

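The two views agree to about 2 mm on the knobs and boxes. The crop confirms the small light-wood lid at right (712,167). The purple lid (612,150) and the pink one (503,265) stay where they are. Next is the small lid, with a numeric check on whether the discs are level.

```bash
cat > arm.py <<'E'
from station import *
import numpy as np,pickle
from vis import BOX
P=pickle.load(open("pos.pkl","rb"))
def ori(xy,dyaw=0):
    f=(np.arctan2(xy[1],xy[0])+dyaw+np.pi/2)/2
    return np.pi*np.array([np.cos(f),np.sin(f),0])
DZ=hold_point_z+.002   # TCP z = knob centre z + DZ
def st(m):
    s=read_state();print(m,"t%.1f"%s["t"],"tcp",np.round(s["tool_pos"],4),"w%.4f"%s["width"],"gf%.1f"%s["grasp_force"],"F",np.round(s["wrist_force"],1))
    return s
def L(xy,knobz,**k): return line_to([*xy,knobz+DZ],**k)
def pick(n):
    p=P["lid_"+n]; goto([*p,.17],ori(p)); move_gripper(.045)
    L(p,.036); move_gripper(0,40); st("gripped")
    L(p,.12,feed=.12); st("lifted")
def place(n,via=(),xy=None):
    b=P["box_"+n] if xy is None else xy; h=BOX[n][3]
    for v in via: L(v,.12,feed=.2)
    goto([*b,.12+DZ],ori(b))
    L(b,h+.030+.004,feed=.1)
    print("stop",L(b,h+.030-.002,feed=.02,stop_force=4)); st("down")
    move_gripper(.045); L(b,.20); st("released")
E
python3 -W ignore - <<'E'
import arm,vis,pickle,cv2,numpy as np
d=pickle.load(open("d0.pkl","rb"))
for n,r in dict(small=.024,medium=.032,large=.04,largest=.048).items():
    p=arm.P["lid_"+n]
    for c in d:
        im=d[c];h,s,v=cv2.split(cv2.cvtColor(im["color"],cv2.COLOR_RGB2HSV))
        m=((h>8)&(h<26)&(s>60)&(s<170)&(v>110)).astype(np.uint8)
        k,l,stt,ce=cv2.connectedComponentsWithStats(m)
        g,A=vis.cen(vis.proj(vis.cyl(*p,r,.006,.014),im))
        i=min([i for i in range(1,k) if stt[i,4]>30],key=lambda i:np.hypot(*(ce[i]-g)))
        cc,Am=vis.cen(np.argwhere(l==i)[:,::-1]);print(n,c,"disc",vis.ray(cc,im,.012),"knob",p,Am/A)
arm.pick("small"); arm.place("small")
im=arm.get_image("scene");cv2.imwrite("pics/s1.png",cv2.resize(im["color"][80:320,60:460,::-1],None,fx=2,fy=2,interpolation=cv2.INTER_CUBIC))
E
```

```text
small top disc [ 0.43596832 -0.15692423] knob [ 0.43685637 -0.15803178] 0.9068317741591789
small scene disc [ 0.4396896  -0.15871295] knob [ 0.43685637 -0.15803178] 0.7680099028965065
medium top disc [0.66179224 0.0024621 ] knob [0.66138727 0.00076026] 0.9357708856791307
medium scene disc [0.6640692  0.00105091] knob [0.66138727 0.00076026] 0.8848383828702763
large top disc [0.50515128 0.42280219] knob [0.5057659  0.42146811] 0.9444346464276842
large scene disc [0.50756237 0.41977729] knob [0.5057659  0.42146811] 0.8629302190546217
largest top disc [ 0.48556904 -0.41023032] knob [ 0.48710073 -0.41093205] 0.969735728731533
largest scene disc [ 0.4892105  -0.41196879] knob [ 0.48710073 -0.41093205] 0.9313319063240107
gripped t4.1 tcp [ 0.4375 -0.1584  0.0202] w0.0191 gf39.0 F [-0.7  0.1  4.4]
lifted t4.9 tcp [ 0.4362 -0.1576  0.1024] w0.0186 gf39.0 F [-0.7  0.2 -1.3]
stop True
down t7.4 tcp [0.3776 0.2845 0.0593] w0.0188 gf39.3 F [-1.4 -0.5  3.3]
released t8.8 tcp [0.3755 0.2836 0.1821] w0.0449 gf0.0 F [-0.3 -0.3 -0.3]
```

View pics/s1.png

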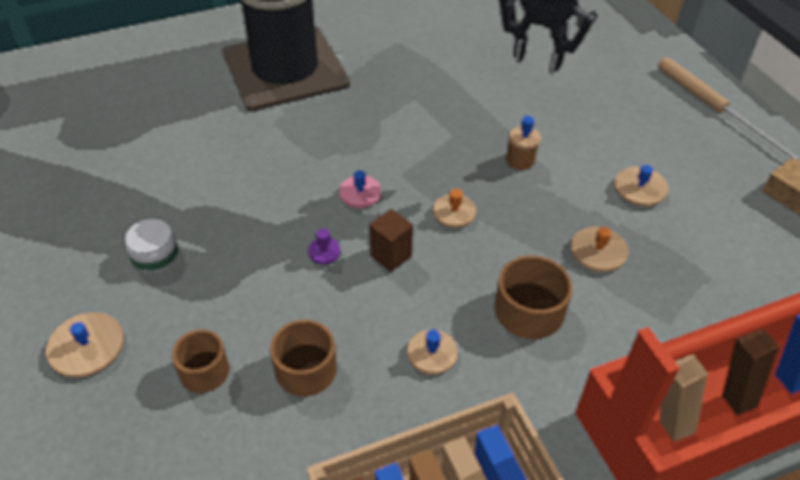

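The small lid sits level on its box at (525,137), and the spares and boxes are undisturbed. The discs and knobs also agree, so every lid lies level. I'll do the other three next.

```bash
python3 -W ignore - <<'E'
import arm,cv2
for n,via in(("medium",()),("large",()),("largest",((.47,-.15),))):
    print(n); arm.pick(n)
    s=arm.read_state()
    if s["width"]<.015: raise SystemExit("no grip")
    arm.place(n,via)
arm.goto([.186,-.649,.231],arm.ori((.186,-.649)))
for c,sl in(("scene",(slice(80,320),slice(60,460))),("top",(slice(110,290),slice(80,450)))):
    im=arm.get_image(c);cv2.imwrite(f"pics/{c}2.png",cv2.resize(im["color"][sl][:,:,::-1],None,fx=2,fy=2,interpolation=cv2.INTER_CUBIC))
    arm.pickle.dump(im,open(f"e_{c}.pkl","wb"))
E
```

```text
medium
gripped t12.0 tcp [6.623e-01 6.000e-04 2.070e-02] w0.0186 gf39.2 F [-1.9  0.2  4.2]
lifted t12.9 tcp [0.6606 0.0008 0.1023] w0.0192 gf39.0 F [ 0.4  0.6 -0.5]
stop True
down t14.8 tcp [ 0.5777 -0.2765  0.0647] w0.0187 gf39.9 F [0.  0.2 3. ]
released t16.1 tcp [ 0.5764 -0.276   0.1819] w0.0453 gf0.0 F [ 0.3  0.8 -1.6]
large
gripped t20.3 tcp [0.5067 0.422  0.0208] w0.0190 gf39.3 F [ 0.8 -0.3  3.8]
lifted t21.2 tcp [0.5051 0.421  0.1022] w0.0186 gf39.0 F [-1.2 -0.4 -0.9]
stop True
down t24.0 tcp [ 0.6224 -0.1557  0.069 ] w0.0188 gf40.0 F [ 0.4 -0.   3.5]
released t25.3 tcp [ 0.621  -0.1551  0.182 ] w0.0451 gf0.0 F [ 0.6 -0.6  0.3]
largest
gripped t28.1 tcp [ 0.4878 -0.4117  0.0208] w0.0187 gf39.4 F [1.1 0.4 3.4]
lifted t29.0 tcp [ 0.4866 -0.4103  0.1022] w0.0186 gf39.1 F [-0.  -0.6 -0.6]
stop True
down t32.5 tcp [0.6451 0.1539 0.0741] w0.0187 gf40.2 F [ 0.6 -0.3  4.3]
released t33.7 tcp [0.6436 0.1539 0.1819] w0.0449 gf0.0 F [ 0.3 -0.2 -0.6]
```

View pics/scene2.png

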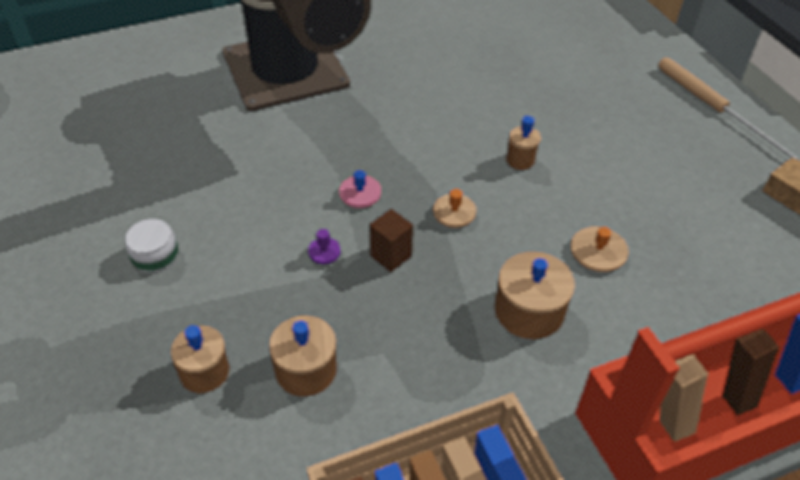

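View pics/top2.png

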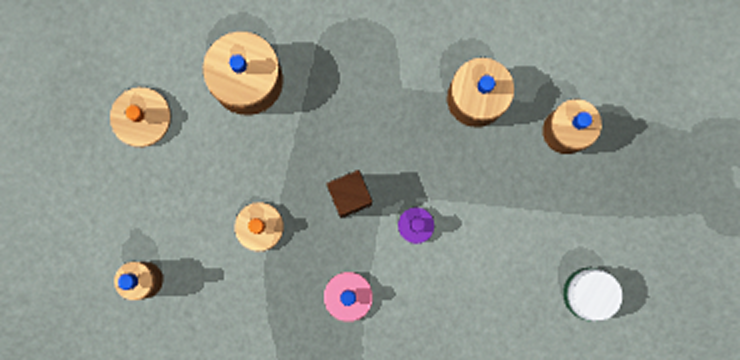

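All four lids look level on their boxes: scene (525,137), (199,345), (302,345) and (537,285). The orange spares haven't moved. I'll check centring and seat height numerically with both cameras, then hand in.

```bash
python3 -W ignore - <<'E'
import arm,vis,pickle,numpy as np
E={c:pickle.load(open(f"e_{c}.pkl","rb")) for c in("top","scene")}
ok=True
for n,(u,v,r,h) in vis.BOX.items():
    b=arm.P["box_"+n]
    for c in E:
        f=vis.fit(E[c],"blue",b,.01,h+.018,h+.042)[0]-b
        print(n,c,np.round(f*1e3,1)); ok&=np.hypot(*f)<.007
print(ok, ok and arm.hand_in())
E
```

```text
small top [0.3 1.3]
small scene [1.4 0.1]
medium top [0.9 1.1]
medium scene [1.7 0.2]
large top [0.3 0.6]
large scene [ 2.2 -0.5]
largest top [ 0.6 -0.1]
largest scene [ 2.  -1.8]
the job is handed in; nothing more can be done
True None
```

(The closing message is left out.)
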